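Crack open a stuck dry box and hold it ajar

ROBOT

A 6-joint arm with a two-finger parallel gripper is mounted at the origin on a cart in front of the work surface, level with it; the furniture and walls round the work are solid. World frame = base frame: x ahead of the robot, y to its left, z up, the work surface at z = 0. Lengths are in m, angles in rad, forces in N, time in s.
With the tool pointing down it reaches from about 0.275 to 1 m from the base axis. Payload 8.4 kg.
Tool frame: the origin (TCP) lies at the very end of the fingers, on their centre line; the grasp point (between the pads) lies 19 mm behind it; z points along the fingers, y is the line along which they close (so a half turn about z gives the same grasp; the last joint's range is limited). The gripper opens to 85 mm and grips with 20 to 120 N. Pads are 22 mm wide; open, the fingers measure 114 mm over their backs; the gripper's body (76 mm by 85 mm) begins 54 mm behind the grasp point. The pads swing forward as they close: fully open they stand 13 mm farther back than shut.
Start: joints at [-1.268, 0.353, 1.633, -0, 1.155, -0.002], TCP at [0.188, -0.596, 0.231] pointing down, gripper open.
Joint ranges: [-2.63, 2.63], [-0.92, 2.1], [0.06, 2.66], [-1.3, 4.44], [0, 2.69], [-3.02, 3.02]. Speed limits (rad/s): [2.22, 2.22, 2.79, 3.14, 3.14, 3.14].

INTERFACE

Orientations are given as a unit quaternion [x, y, z, w].
In Python, from plant import monitor, viewer, ctrl gives the robot as it stands.
- The arm moves only by the shell command python3 -m creep 'ROWS'. ROWS is a JSON object of lists of equal length, an entry for each row: "linear": the shift along the tool's x, y, z in m, a list of three; "dr": the turn, a rotation vector about the tool's x, y, z in degrees, a list of three; "jaw": the closure in counts, from 0 (fully open) to 255 (shut). In form: {"linear": [[tx, ty, tz], ...], "dr": [[wx, wy, wz], ...], "jaw": [jaw, ...]}. A call has 1 to 5 rows; each row is the pose to reach, as a shift and turn from the pose commanded when the call began, along the tool's axes at that moment; what a row does not reach only later rows make up. A row lasts 1/12 s, in which the tool goes at most 41.7 mm and 7.16 degrees, less where a joint would pass 70% of its speed; a pose out of reach is approached as far as the arm can. A call with a gripper value outside its range is refused whole. The fingers move at their own pace and stop on an object; the grip force is fixed at half the most. Time passes only in rows, so rows that repeat a pose let the fingers close. It gives the time, the measured TCP pose, the force, the opening and the grip force at its end, in the units of the state.
- monitor.state(): the state, without advancing time (a new reading comes with each control period).
- viewer.get_image(name): name is "side" or "top" or "wrist"; returns (picture, depth): 480x640x3 uint8, red, green, blue; 480x640 float32, m along the optical axis (not along the pixel's ray), 0 where there is no reading.
- viewer.camera_info(name): a dict with "K" (3x3 intrinsics, pixels), "distortion" ([k1, k2, p1, p2, k3] as OpenCV has them; the pictures are not rectified), "world_from_camera" (4x4, takes a point from camera to world coordinates). Camera axes: x right, y down, z forward; pixel columns grow to the right and rows downward; lengths in m; the calibration is good to about 2 mm. A picture is of the moment at which its call begins: read the wrist's pose just before it. camera_info takes no time and is no camera call; for the wrist camera it gives the pose at the moment of the call.
- ctrl.close_job(): hands the job in; it is judged then, once.
Trained networks look in the newest picture that a camera, given by its name, has taken for a name from the list of things; names that differ only in an ending like _2 or _b are one class to them, and where a whole thing is asked for, a point or a joint stands for the part that bears it (a point fixed in the world has none). Each returns a list of dicts, best first, with "confidence" (0 to 1); they miss things now and then, are a little off and sometimes report something else, mostly with a low value. They report only what shows in the picture. A call takes as long as a camera call.
- viewer.boxes_of(camera, query): "centre" ([x, y, z] in m, in the coordinates of the camera as it stood for that picture, good to about 4 mm: the middle of the surface that is visible of it).
- viewer.mark_of(camera, query): "centre" ([x, y, z] in m, in the coordinates of the camera as it stood for that picture, good to about 4 mm: a listed point, or the origin of a listed thing).
The state is a dict: "time_s": time; "joints": joint angles; "joint_velocities": joint speeds; "effort": joint torques, N m; "ee_pos": TCP position; "tcp_rot": TCP orientation; "ft_force": force on the tool from outside, world axes, zero at the start; "wrist_torque": the same for the moment, N m; "gripper_width": opening from 0.0 (shut) to 1.0 (fully open); "gripper_force": force on a finger pad.
Only numpy, scipy, OpenCV 4.12 (cv2) and the standard library are available. Lean on these libraries where they do the work, as an engineer would, in place of code of your own. Each camera call takes 0.05 s, during which the arm holds its last target. There are 200 camera calls.

TASK

The airtight box of piping nozzles has to be aired: slide its orange latch along the track from the red mark all the way to the green mark, then pull the blue lid up by its black handle until the sticky seal lets go. Finish holding the lid by its handle, still, about a finger's width to two fingers' width open at its front edge: never let it fly wide open, and do not let go. Leave the jar, the bowl and the spatula beside the box alone.

Things in the scene. Friction and masses are not known exactly. Their poses are not given: they have to be found in the camera images.
- dry_box: airtight box with clear walls, grey base and rim, fixed to the worktop: 180 mm (x) x 220 mm (y) x 100 mm high. Origin: centre of its underside; x points from its front (latch and handle side, toward the robot) to its rear (hinge side), y along the front to the left, z up. A grey ledge 56 mm deep juts from its front, from y = -35 to +115 mm, its top 85 mm up; it carries the latch track, which runs along y. A few piping nozzles stand inside
- latch (a joint): position of the orange latch grip on its track, in m: 0 = locked (at the red mark), 0.06 = open, at the end stop (at the green mark); it grows toward the box's +y. Stiff to slide (about 1.5 N) and stays where it is left. Below 0.048 its hook overhangs a tongue of the lid and blocks the lid
- latch_grip (a point): point to grip on the latch: on the axis of its upright post (16 mm x 16 mm in plan, edges along the box's x and y), 10 mm below its rounded top and 46 mm above the ledge; it moves with the latch. The hook juts from the post toward the box, its top 13 mm below this point; a wider foot (26 mm square) reaches 39 mm below this point
- lid_angle (a joint): opening angle of the blue lid in rad: 0 = shut, grows as the front edge rises, stop at 0.34. The lid's front edge lies 189 mm from the hinge axis, so 0.1 rad is a gap of 19 mm. Sticky seal and lid weight together resist with about 15 N at the handle at first; the seal lets go within the first 0.04 rad, and then only rubs lightly; the lid itself weighs about 0.26 kg and drops if let go
- lid: the blue-framed lid with a clear pane, 186 mm (x) x 224 mm (y), 9 mm thick, its top 111 mm above the worktop. Origin: on the hinge axis at the rear; axes as the box's when shut, tilting with the lid. Near its front edge it carries a black handle (handle_bar): an upright bar, 12 mm (x) x 70 mm (y), that rises 47 mm above the lid, with a flange 4 mm high at its foot
- handle_grip (a point): point to grip on the handle: middle of the upright bar, 12 mm below its top and 35 mm above the lid, 154 mm in front of and 42 mm above the hinge axis while the lid is shut. To be pinched across its 12 mm (along the box's x)
- hinge_axis (a point): point on the lid's hinge axis, at the middle of the box's rear edge, 104 mm above the worktop; the axis runs along the box's y
- spice_jar: red-capped spice jar, 45 mm across, 106 mm high, standing to the right of the box; origin: centre of its underside. To be left alone
- bowl: white bowl, 116 mm across, 52 mm high, standing to the left of the box; origin: centre of its underside. To be left alone
- cake_spatula: spatula with an orange handle, 280 mm long (its y), 58 mm wide, 18 mm high, lying in front of the box; origin: centre of its underside. To be left alone

How it is judged:
On the way, in this order (a step that is already met when the one before it is completed fails the run):
1. the latch stands at the green mark while the lid is still shut (value of joint latch above 0.052 m and value of joint lid_angle below 0.03 rad), for 0.2 s.
2. the lid has broken free of its seal (value of joint lid_angle above 0.07 rad and contact force between handle_bar and the fingers above 1 N), for 0.2 s.
At the end, for the whole second after the job is handed in: The latch is at the green mark (joint latch above 0.052 m); the lid is held by the fingers on its handle (more than 1 N), still (under 0.05 rad/s), open by 0.07 to 0.23 rad (a gap of 13 to 43 mm at its front edge) (all of step 2 and value of joint lid_angle below 0.23 rad and velocity of joint lid_angle between -0.05 and 0.05 rad/s and value of joint latch above 0.052 m); the arm keeps its last pose, push and grip.
It fails at once if the lid flies wide open (past 0.28 rad, 53 mm at the front edge) (value of joint lid_angle above 0.28 rad).
It fails at once if the spice jar is moved by more than 20 mm (distance of spice_jar from where it was at the start of the episode above 0.02 m).
It fails at once if the bowl is moved by more than 20 mm (distance of bowl from where it was at the start of the episode above 0.02 m).
It fails at once if the spatula is moved by more than 20 mm (distance of cake_spatula from where it was at the start of the episode above 0.02 m).
It also fails if it takes over 51 s, if anything falls off the work surface, if the arm or the gripper's body presses on something with over 40 N, if the wrist force passes 120 N, or if a joint passes its speed limit or range.

## Working session

There is one attempt and no reset: what is moved stays moved. The work goes in short steps, Python scripts to look and compute and a shell command to move; the robot and the scene stay as the last step left them, time stands still between calls to the robot, and variables do not carry over. Pictures are saved under pics/ and viewed, at most 10 in all, crops included, and the job is handed in when it is done.

```bash
mkdir -p pics
cat > h.py <<'E'
import numpy as np, cv2
from plant import monitor, viewer, ctrl
from scipy.spatial.transform import Rotation as R
def look(cam, names, png=None):
    img,d=viewer.get_image(cam); T=viewer.camera_info(cam)["world_from_camera"]; T=np.array(T)
    if png: cv2.imwrite(png,img[:,:,::-1])
    for n in names:
        for r in viewer.mark_of(cam,n)[:2]:
            p=T[:3,:3]@np.array(r["centre"])+T[:3,3]
            print(cam,n,round(r["confidence"],2),p.round(4))
    return img,d
def tool(p,off=0.019):
    "shift in tool axes to bring point at grasp point to p"
    s=monitor.state(); r=R.from_quat(s["tcp_rot"])
    g=np.array(s["ee_pos"])
    return r.inv().apply(np.array(p)-g)
def st():
    s=monitor.state(); print(s["time_s"],np.round(s["ee_pos"],4),R.from_quat(s["tcp_rot"]).as_matrix().round(3).tolist(),np.round(s["ft_force"],1),s["gripper_width"],s["gripper_force"],np.round(s["joints"],3))
E
python3 - <<'E'
from h import *
st()
N=["dry_box","latch_grip","handle_grip","hinge_axis","spice_jar","bowl","cake_spatula"]
look("top",N,"pics/top.png"); look("side",N,"pics/side.png")
E
```

```text
0.0 [ 0.1874 -0.5957  0.2305] [[0.954, 0.3, -0.0], [0.3, -0.954, 0.001], [0.0, -0.001, -1.0]] [-0.6 -0.6 -0.7] 1.0007290708764613 0.0 [-1.268  0.354  1.634  0.     1.155 -0.002]
top dry_box 0.76 [ 0.572  -0.1364 -0.0016]
top latch_grip 0.77 [ 0.4453 -0.1351  0.1275]
top handle_grip 0.9 [ 0.5039 -0.145   0.1445]
top handle_grip 0.66 [0.5162 0.07   0.0006]
top hinge_axis 0.63 [ 0.6599 -0.1134  0.107 ]
top spice_jar 0.58 [ 6.208e-01 -3.365e-01  4.000e-04]
top bowl 0.56 [0.5169 0.0722 0.0026]
top cake_spatula 0.97 [ 0.371  -0.1938 -0.003 ]
side dry_box 0.6 [ 0.5676 -0.134   0.0012]
side dry_box 0.28 [ 0.6593 -0.1136  0.1087]
side latch_grip 0.5 [ 0.4448 -0.137   0.1317]
side handle_grip 0.7 [ 0.3707 -0.191   0.0028]
side hinge_axis 0.75 [ 0.6608 -0.1156  0.1031]
side spice_jar 0.42 [ 0.5066 -0.143   0.1461]
side bowl 0.64 [ 0.5172  0.0735 -0.0016]
side bowl 0.26 [ 0.5061 -0.1431  0.1442]
side cake_spatula 0.66 [ 0.3732 -0.189   0.0016]
```

View pics/top.png

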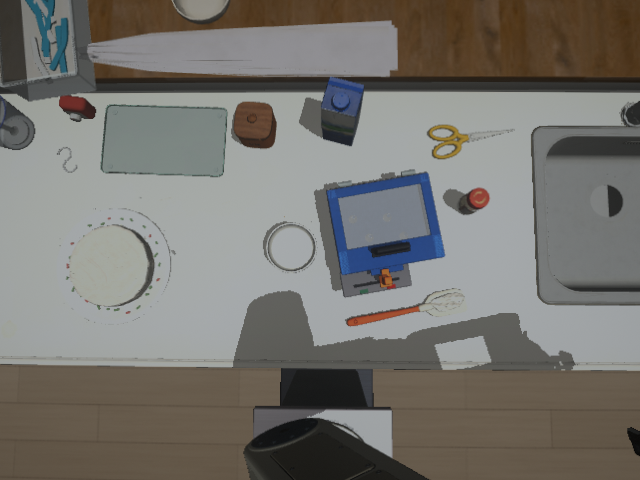

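View pics/side.png

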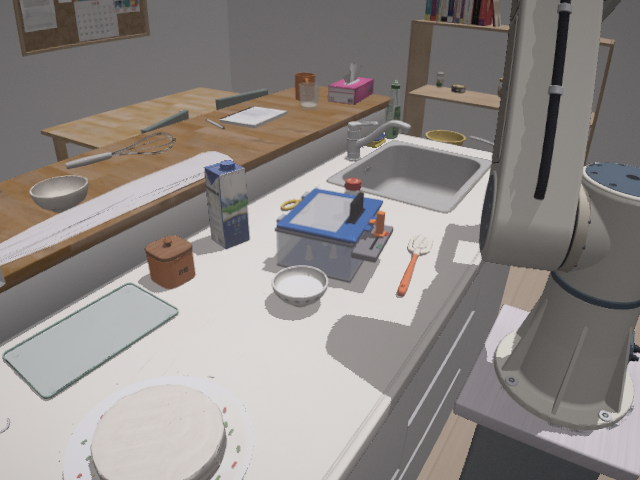

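The top view shows the box at about (390,225), turned some 8–10°. Its handle is at (391,248), the latch at (386,280), the spatula in front at (405,310), the jar at (475,200) and the bowl at (290,247). The side view agrees. Two labels are wrong: handle_grip reported at the spatula, and spice_jar and bowl reported at the handle. Next I'll measure the yaw from depth.

```bash
cat >> h.py <<'E'
def cloud(cam):
    img,d=viewer.get_image(cam); c=viewer.camera_info(cam); T=np.array(c["world_from_camera"])
    v,u=np.mgrid[0:480,0:640]; uv=np.stack([u,v],-1).reshape(-1,1,2).astype(float)
    n=cv2.undistortPoints(uv,np.array(c["K"]),np.array(c["distortion"])).reshape(-1,2); z=d.reshape(-1)
    P=np.c_[n*z[:,None],z]@T[:3,:3].T+T[:3,3]
    return img,P.reshape(480,640,3),d
E
python3 - <<'E'
from h import *
img,P,d=cloud("top")
h=cv2.cvtColor(img,cv2.COLOR_RGB2HSV); 
ok=(d>0)&(P[...,0]>.4)&(P[...,0]<.75)&(abs(P[...,1]+.13)<.2)
blue=ok&(h[...,0]>105)&(h[...,0]<130)&(h[...,1]>150)&(abs(P[...,2]-.111)<.015)
blk=ok&(h[...,2]<70)&(P[...,2]>.14)&(P[...,0]<.6)
org=ok&(h[...,0]<18)&(h[...,1]>150)&(P[...,2]>.095)&(P[...,0]<.5)
for n,m in dict(blue=blue,blk=blk,org=org).items():
    q=P[m]; print(n,len(q),np.median(q,0).round(4),q.max(0).round(3),cv2.minAreaRect(q[:,:2].astype(np.float32)*1000))
print(np.median(P[org&(P[...,2]>.125)],0))
th=np.radians(9)
E
```

```text
blue 3850 [ 0.523  -0.1366  0.11  ] [ 0.672 -0.01   0.117] ((559.5457153320312, -135.549072265625), (194.95335388183594, 221.15248107910156), 10.432573318481445)
blk 215 [ 0.5081 -0.1435  0.1564] [ 0.521 -0.111  0.16 ] ((491.7025146484375, -155.42047119140625), (72.53873443603516, 66.71634674072266), 30.51743507385254)
org 111 [ 0.4517 -0.1351  0.1207] [ 0.467 -0.127  0.146] ((451.4147033691406, -135.163330078125), (31.896976470947266, 15.657989501953125), 7.710590362548828)
[ 0.44346776 -0.13702559  0.14051422]
```

```bash
python3 -m creep '{"linear":[[0.025,-0.024,0],[0.05,-0.048,0],[0.076,-0.072,0],[0.102,-0.097,0],[0.128,-0.121,0]],"dr":[[0,0,0],[0,0,0],[0,0,0],[0,0,0],[0,0,0]],"jaw":[110,110,110,110,110]}'
python3 -m creep '{"linear":[[0.025,-0.024,0],[0.05,-0.048,0],[0.076,-0.072,0],[0.102,-0.097,0],[0.128,-0.121,0]],"dr":[[0,0,0],[0,0,0],[0,0,0],[0,0,0],[0,0,0]],"jaw":[110,110,110,110,110]}'
python3 -m creep '{"linear":[[0.025,-0.024,0],[0.05,-0.048,0],[0.076,-0.072,0],[0.102,-0.097,0],[0.128,-0.121,0]],"dr":[[0,0,2],[0,0,4],[0,0,7],[0,0,7.5],[0,0,7.5]],"jaw":[110,110,110,110,110]}'
python3 - <<'E'
from h import *
st()
look("wrist",["latch_grip","handle_grip","hinge_axis"],"pics/w1.png")
img,P,d=cloud("wrist")
h=cv2.cvtColor(img,cv2.COLOR_RGB2HSV)
org=(d>0)&(h[...,0]<18)&(h[...,1]>150)&(P[...,2]>.122)&(P[...,2]<.16)
q=P[org]; print(len(q),q.mean(0),q.max(0),q.min(0)) if len(q) else 0
E
```

```text
time_s: 1.27
ee_pos: [0.2737, -0.4408, 0.2313]
tcp_rot: [0.988, 0.151, 0.0, 0.0]
ft_force: [1.0, 0.2, 0.7]
gripper_width: 0.571
gripper_force: 0.0
time_s: 1.68
ee_pos: [0.3596, -0.287, 0.2315]
tcp_rot: [0.988, 0.152, 0.0, 0.0]
ft_force: [0.6, -0.4, -1.3]
gripper_width: 0.571
gripper_force: 0.0
time_s: 2.1
ee_pos: [0.4455, -0.133, 0.2316]
tcp_rot: [0.996, 0.086, 0.0, 0.0]
ft_force: [1.0, -1.3, 0.4]
gripper_width: 0.573
gripper_force: 0.0
2.1 [ 0.4455 -0.133   0.2316] [[0.985, 0.172, 0.001], [0.172, -0.985, -0.0], [0.001, 0.0, -1.0]] [ 1.  -1.3  0.4] 0.5726686028194252 0.0 [-0.293  0.1    1.963  0.     1.078  1.104]
wrist latch_grip 0.73 [ 0.4479 -0.1279  0.1305]
wrist handle_grip 0.9 [ 0.5135 -0.1391  0.1453]
798 [ 0.44601269 -0.13674856  0.13968253] [ 0.51820748 -0.12047616  0.14489209] [ 0.43530528 -0.16558506  0.12216576]
```

View pics/w1.png

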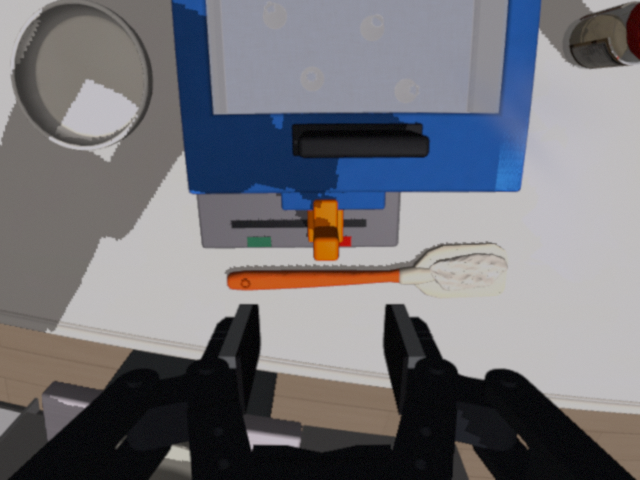

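The wrist view shows the post top at (326,240), with its edges square to the picture, so the yaw is right. The green mark is to the left at (259,241). Descending and gripping.

```bash
python3 -m creep '{"linear":[[-0.0015,0.003,0.03],[-0.0015,0.003,0.06],[-0.0015,0.003,0.09],[-0.0015,0.003,0.117],[-0.0015,0.003,0.117]],"dr":[[0,0,0],[0,0,0],[0,0,0],[0,0,0],[0,0,0]],"jaw":[110,110,110,110,110]}'
python3 -m creep '{"linear":[[0,0,0],[0,0,0],[0,0,0],[0,0,0],[0,0,0]],"dr":[[0,0,0],[0,0,0],[0,0,0],[0,0,0],[0,0,0]],"jaw":[255,255,255,255,255]}'
python3 -c "
from h import *
look('wrist',['latch_grip'],'pics/w2.png')"
```

```text
time_s: 2.77
ee_pos: [0.4402, -0.1382, 0.1103]
tcp_rot: [0.996, 0.086, -0.003, -0.001]
ft_force: [-2.0, 0.1, -0.4]
gripper_width: 0.571
gripper_force: 0.0
time_s: 3.18
ee_pos: [0.4449, -0.1386, 0.1161]
tcp_rot: [0.996, 0.087, 0.001, 0.001]
ft_force: [-2.5, -2.9, 8.2]
gripper_width: 0.173
gripper_force: 59.2
wrist latch_grip 0.64 [ 0.4463 -0.1356  0.1309]
```

View pics/w2.png

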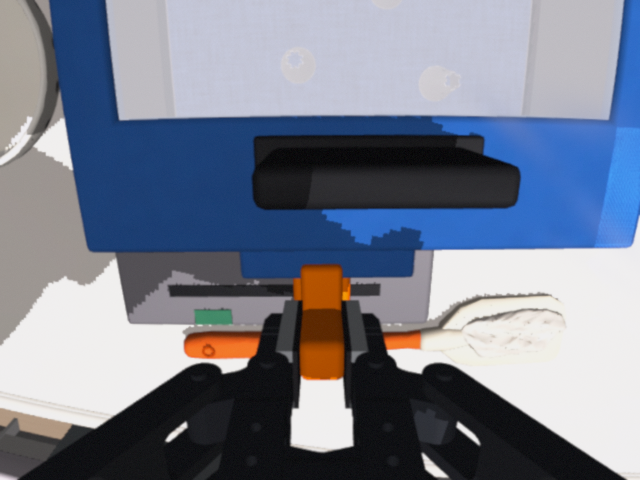

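The post at (322,320) is pinched between the pads, and the opening matches its 16 mm. Sliding it toward the green mark.

```bash
python3 -m creep '{"linear":[[0,-0.008,-0.001],[0,-0.018,-0.001],[0,-0.028,-0.001],[0,-0.038,-0.001],[0,-0.048,-0.001]],"dr":[[0,0,0],[0,0,0],[0,0,0],[0,0,0],[0,0,0]],"jaw":[255,255,255,255,255]}'
python3 -m creep '{"linear":[[0,-0.006,0],[0,-0.01,0],[0,-0.013,0],[0,-0.014,0],[0,-0.014,0]],"dr":[[0,0,0],[0,0,0],[0,0,0],[0,0,0],[0,0,0]],"jaw":[255,255,255,255,255]}'
python3 -c "
from h import *
look('wrist',['latch_grip']);look('top',['latch_grip'])"
```

```text
time_s: 3.7
ee_pos: [0.4359, -0.0896, 0.1161]
tcp_rot: [0.996, 0.087, 0.001, 0.0]
ft_force: [-1.5, -2.6, 6.8]
gripper_width: 0.171
gripper_force: 61.7
time_s: 4.12
ee_pos: [0.4353, -0.0841, 0.1165]
tcp_rot: [0.996, 0.091, 0.002, 0.008]
ft_force: [-1.6, -63.1, -5.2]
gripper_width: 0.173
gripper_force: 63.1
wrist latch_grip 0.6 [ 0.4385 -0.0831  0.128 ]
```

Stopped firmly after 55 mm at 63 N. I'll ease off the push, release, back up, and check against the green mark.

```bash
python3 -m creep '{"linear":[[0,0.003,0],[0,0.006,0],[0,0.006,0],[0,0.006,0],[0,0.006,0]],"dr":[[0,0,0],[0,0,0],[0,0,0],[0,0,0],[0,0,0]],"jaw":[255,255,110,110,110]}'
python3 -m creep '{"linear":[[0,0,0],[0,0,-0.02],[0,0,-0.05],[0,0,-0.09],[0,0,-0.115]],"dr":[[0,0,0],[0,0,0],[0,0,0],[0,0,0],[0,0,0]],"jaw":[110,110,110,110,110]}'
python3 -c "
from h import *
st()
look('wrist',['latch_grip','handle_grip'],'pics/w3.png');look('top',['latch_grip','handle_grip'])
img,P,d=cloud('wrist')
h=cv2.cvtColor(img,cv2.COLOR_RGB2HSV)
org=(d>0)&(h[...,0]<18)&(h[...,1]>150)&(P[...,2]>.13)&(P[...,2]<.16)
q=P[org]; print(len(q),np.median(q,0))"
```

```text
time_s: 4.73
ee_pos: [0.4341, -0.082, 0.1154]
tcp_rot: [0.996, 0.087, 0.0, -0.0]
ft_force: [0.5, 0.1, -0.8]
gripper_width: 0.568
gripper_force: 0.0
time_s: 5.15
ee_pos: [0.4348, -0.0822, 0.2331]
tcp_rot: [0.996, 0.087, 0.001, 0.0]
ft_force: [0.7, -0.1, -0.1]
gripper_width: 0.568
gripper_force: 0.0
5.15 [ 0.4348 -0.0822  0.2331] [[0.985, 0.174, 0.002], [0.174, -0.985, 0.0], [0.002, 0.0, -1.0]] [ 0.7 -0.1 -0.1] 0.5675987508629562 0.0 [-0.19   0.06   2.003  0.     1.077  1.206]
wrist latch_grip 0.58 [ 0.439  -0.0858  0.1335]
wrist handle_grip 0.65 [ 0.5122 -0.1408  0.1499]
top handle_grip 0.86 [ 0.5056 -0.1461  0.1422]
716 [ 0.43720962 -0.0870515   0.14246276]
```

View pics/w3.png

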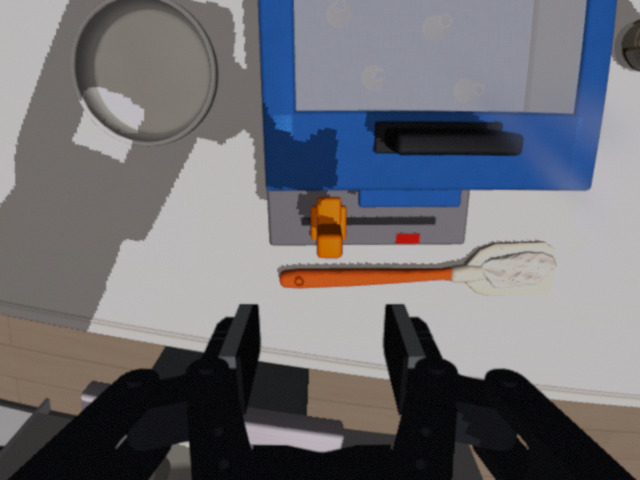

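The foot spans (311–347, 218), centred at 329. With the red mark at 407, that is the 79 px mark spacing seen earlier, so the latch covers the green mark and sits at the stop. Now over the handle, with a quarter turn.

```bash
python3 -m creep '{"linear":[[0.015,0.02,0],[0.03,0.04,0],[0.0625,0.072,0],[0.0625,0.072,0],[0.0625,0.072,0]],"dr":[[0,0,-7],[0,0,-14],[0,0,-21],[0,0,-28],[0,0,-35]],"jaw":[110,110,110,110,110]}'
python3 -m creep '{"linear":[[0,0,0],[0,0,0],[0,0,0],[0,0,0],[0,0,0]],"dr":[[0,0,-7],[0,0,-14],[0,0,-21],[0,0,-28],[0,0,-35]],"jaw":[110,110,110,110,110]}'
python3 -m creep '{"linear":[[0,0,0],[0,0,0],[0,0,0],[0,0,0],[0,0,0]],"dr":[[0,0,-7],[0,0,-14],[0,0,-20],[0,0,-20],[0,0,-20]],"jaw":[110,110,110,110,110]}'
python3 -c "
from h import *
st()
look('wrist',['latch_grip','handle_grip'],'pics/w4.png')
img,P,d=cloud('wrist')
h=cv2.cvtColor(img,cv2.COLOR_RGB2HSV)
m=(d>0)&(h[...,2]<90)&(P[...,2]>.15)&(P[...,2]<.165)&(abs(P[...,0]-.509)<.04)&(abs(P[...,1]+.142)<.06)
q=P[m]; print(len(q),np.median(q,0),cv2.minAreaRect(q[:,:2].astype(np.float32)*1000))"
```

```text
time_s: 5.92
ee_pos: [0.5094, -0.1439, 0.2284]
tcp_rot: [0.923, 0.385, -0.001, -0.001]
ft_force: [-0.9, -0.3, -0.3]
gripper_width: 0.571
gripper_force: 0.0
time_s: 6.33
ee_pos: [0.5075, -0.1426, 0.2286]
tcp_rot: [0.764, 0.645, -0.001, -0.001]
ft_force: [-0.0, 0.2, -0.4]
gripper_width: 0.569
gripper_force: 0.0
time_s: 6.75
ee_pos: [0.5077, -0.1426, 0.2291]
tcp_rot: [0.644, 0.765, -0.0, -0.001]
ft_force: [-0.5, 0.4, -0.1]
gripper_width: 0.571
gripper_force: 0.0
6.75 [ 0.5077 -0.1426  0.2291] [[-0.17, 0.985, -0.002], [0.985, 0.17, 0.001], [0.001, -0.002, -1.0]] [-0.5  0.4 -0.1] 0.5707146373906041 0.0 [-0.277  0.205  1.842  0.     1.097 -0.447]
wrist latch_grip 0.96 [ 0.4347 -0.0853  0.1294]
wrist handle_grip 0.72 [ 0.5089 -0.1379  0.143 ]
2420 [ 0.50831513 -0.14067981  0.15804399] ((508.6668701171875, -144.29129028320312), (11.79675006866455, 69.529541015625), 10.308103561401367)
```

View pics/w4.png

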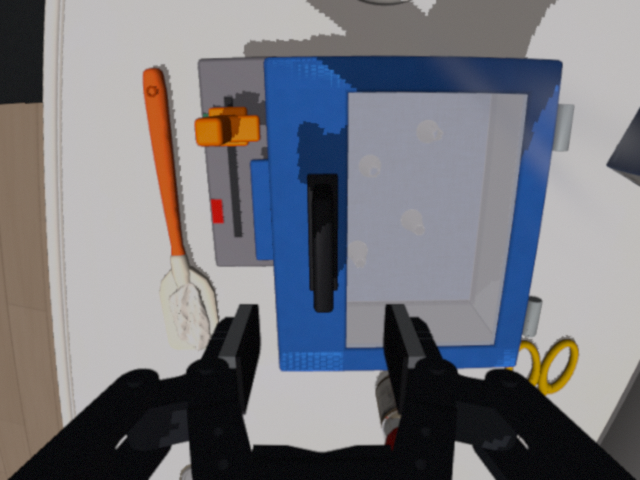

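The wrist view shows the bar at (322,245), upright between the fingers, with the hook at (240,128) clear of the tongue at (262,208). The measured bar is 12 x 70 mm, as specified. Descending and pinching.

```bash
python3 -m creep '{"linear":[[0,0.001,0.03],[0,0.001,0.06],[0,0.001,0.085],[0,0.001,0.1],[0,0.001,0.1]],"dr":[[0,0,0],[0,0,0],[0,0,0],[0,0,0],[0,0,0]],"jaw":[110,110,110,110,110]}'
python3 -m creep '{"linear":[[0,0,0],[0,0,0],[0,0,0],[0,0,0],[0,0,0]],"dr":[[0,0,0],[0,0,0],[0,0,0],[0,0,0],[0,0,0]],"jaw":[255,255,255,255,255]}'
python3 -m creep '{"linear":[[0,0,0],[0,0,0],[0,0,0]],"dr":[[0,0,0],[0,0,0],[0,0,0]],"jaw":[255,255,255]}'
```

```text
time_s: 7.37
ee_pos: [0.507, -0.142, 0.1271]
tcp_rot: [0.644, 0.765, -0.001, -0.003]
ft_force: [-0.2, 0.4, -0.2]
gripper_width: 0.575
gripper_force: 0.0
time_s: 7.78
ee_pos: [0.5084, -0.1432, 0.1317]
tcp_rot: [0.643, 0.766, -0.001, -0.0]
ft_force: [-7.9, -2.9, 6.5]
gripper_width: 0.128
gripper_force: 58.8
time_s: 8.03
ee_pos: [0.5084, -0.1432, 0.1317]
tcp_rot: [0.643, 0.766, -0.001, -0.0]
ft_force: [-6.5, -2.7, 7.2]
gripper_width: 0.129
gripper_force: 58.8
```

```bash
python3 -m creep '{"linear":[[0,0.0003,-0.0015],[0,0.0006,-0.003],[0,0.0009,-0.0046],[0,0.0014,-0.0069],[0,0.002,-0.0092]],"dr":[[0.6,0,0],[1.2,0,0],[1.7,0,0],[2.6,0,0],[3.4,0,0]],"jaw":[255,255,255,255,255]}'
python3 -c "
from h import *
st()"
```

```text
time_s: 8.45
ee_pos: [0.5099, -0.1429, 0.1397]
tcp_rot: [0.643, 0.766, -0.024, -0.02]
ft_force: [-6.1, -3.6, -2.0]
gripper_width: 0.125
gripper_force: 62.0
8.45 [ 0.5099 -0.1429  0.1397] [[-0.173, 0.983, -0.061], [0.985, 0.173, -0.011], [-0.001, -0.062, -0.998]] [-6.1 -3.6 -2. ] 0.1252434601009254 61.9747120141983 [-0.259  0.345  1.88  -0.032  0.974 -0.414]
```

```bash
python3 -m creep '{"linear":[[0,0.0006,-0.003],[0,0.0013,-0.006],[0,0.002,-0.009],[0,0.003,-0.013],[0,0.003,-0.013]],"dr":[[1.1,0,0],[2.3,0,0],[3.4,0,0],[4.9,0,0],[4.9,0,0]],"jaw":[255,255,255,255,255]}'
python3 -m creep '{"linear":[[0,0,0],[0,0,0],[0,0,0],[0,0,0],[0,0,0]],"dr":[[0,0,0],[0,0,0],[0,0,0],[0,0,0],[0,0,0]],"jaw":[255,255,255,255,255]}'
python3 - <<'E'
from h import *
st(); look("side",["latch_grip","handle_grip","spice_jar","bowl","cake_spatula"])
img,P,d=cloud("side"); cv2.imwrite("pics/s2.png",cv2.resize(img[140:320,240:460,::-1],None,fx=3,fy=3))
E
```

```text
time_s: 8.87
ee_pos: [0.5138, -0.1422, 0.1534]
tcp_rot: [0.641, 0.764, -0.057, -0.048]
ft_force: [-9.4, -2.4, 7.6]
gripper_width: 0.127
gripper_force: 63.1
time_s: 9.28
ee_pos: [0.5139, -0.1422, 0.1535]
tcp_rot: [0.641, 0.764, -0.056, -0.047]
ft_force: [-6.7, -2.3, 2.0]
gripper_width: 0.129
gripper_force: 62.4
9.2833 [ 0.5139 -0.1422  0.1535] [[-0.173, 0.974, -0.144], [0.985, 0.171, -0.026], [-0.001, -0.146, -0.989]] [-6.7 -2.3  2. ] 0.12896137291778673 62.399638295173645 [-0.235  0.372  1.807 -0.066  1.097 -0.375]
side latch_grip 0.65 [ 0.4342 -0.0896  0.1321]
side handle_grip 0.95 [ 0.5144 -0.142   0.169 ]
side handle_grip 0.59 [ 0.437  -0.0867  0.1349]
side bowl 0.75 [ 0.5179  0.0728 -0.0008]
side cake_spatula 0.78 [ 0.3731 -0.1889 -0.    ]
```

View pics/s2.png

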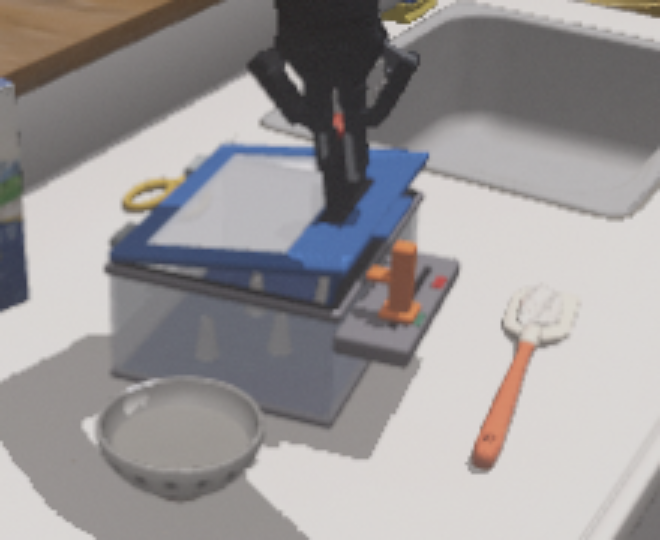

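The lid is about 0.14–0.15 rad open (handle risen 23 mm) and held still with a 62 N grip. The latch, near (402,290) in the crop, is at the green end. In ledge coordinates it sits at +71 mm against the red mark's +11 mm, so its travel is about 0.06 m. The bowl and spatula are where they started, and nothing came near the jar. Handing in.

```bash
python3 -c "
from h import *
print(ctrl.close_job()); st()"
```

```text
the job is handed in; nothing more can be done
None
the job is handed in; nothing more can be done
```

I slid the latch to the green mark and handed the job in with the lid held still by its handle, about 0.14–0.15 rad (27 mm) open; no verdict came back, and I did not re-measure the jar at the end.

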